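# Wedge the bench clamp tight on a brass blank

## Task

The rocker clamp on the workshop bench stands slack over the brass blank. Take the wooden wedge by its red grip block, lay it flat on the bench and push it, thin end first and straight in, under the raised heel of the clamp bar until it jams tight and the nose of the bar grips the blank; then let go. Push firmly and steadily, with a little over the weight of a kilo, but do not ram it, and leave the blank and the other things on the bench where they are.

Things in the scene. Friction and masses are not known exactly. Their poses are not given: they have to be found in the camera images.
- stand: Rocker clamp fixed to the bench: a green bar (178 mm long, 30 wide, 14 thick) rocks on a level pin between two grey cheeks. Origin: on the bench straight below the steel lip (34 wide, lower edge rounded to radius 5) under the bar's heel, the end nearer the robot; x points along the bar to its nose, z up. Slack, the lip is 6 to 10 mm above the bench. Nothing on the clamp is over 50 mm high.
- stand_pin (a point): On the bench straight below the pin, 82.5 mm along x from the clamp's origin. The cheeks stand here, 30 mm long, outside y = +-22, 44 high; their feet reach y = +-63. Between them and up to the blank the bench under the bar is free. The pin's height is set differently each time and not measured, so the wedge jams with its tip anywhere from about 35 to 105 mm past the lip: only the push force tells.
- stand_nose (a point): On the bench straight below the bar's nose, 165 mm along x from the clamp's origin, under the blank. The nose is a black rubber foot; slack, it is 1 to 6 mm above the blank. While the wedge merely lifts the heel, the push is 1 to 3 N; once the foot is on the blank the push climbs, by roughly 1.5 to 2 N per mm, more if the tool also leans down on the wedge. About 12 N makes it tight.
- wedge_grip (a point): Centre (15 mm above its underside) of the red grip block of the loose waxed wooden wedge: block 30 mm long, 28 wide, 30 high. x points to the thin end, z up. Taper 28 wide: about 19 thick at the block's front, narrowing evenly, 1 in 8, to 3 at the tip, 145 ahead of this point. Behind the block a red ledge 12 high, to push on, ends 27 behind this point. Flat underside, 0.12 kg. Jammed, it holds by friction.
- wedge_tip (a point): Middle of the lower edge of the wedge's thin end; 145 mm ahead of and 15 mm below wedge_grip.
- blank_center (a point): Centre of the loose brass blank, 50 x 90 x 16 mm, 0.6 kg, lying on the bench below the nose of the clamp bar. To be left where it is.
- jar_center (a point): Centre of a closed glass jar with a blue cap, 60 mm in diameter and 75 high, standing on the bench. To be left alone.
- mallet: Bench hammer with a wooden handle, 260 mm long, lying on the bench; origin at its middle, x along the handle towards the head. To be left alone.
- stake: Dark steel bench block, 60 x 60 x 40 mm high; origin at the centre of its underside. To be left alone.
Mind the look-alikes: they are no part of the job. Of the things like the part that bears wedge_grip, leave any that is blue; of the rest the larger one is meant. There is more than one size of the stand; the job needs the middle-sized.

How it is judged:
By the outcome, as a careful person would: the job done as asked, in the order asked, and still so for the second after the job is handed in, with the robot touching nothing.
It also fails if it takes over 48 s, if anything falls off the work surface, if the arm or the gripper's body presses on something with over 40 N, if the wrist force passes 120 N, or if a joint passes its speed limit or range.

## Robot

A 6-joint arm with a two-finger parallel gripper is mounted at the origin on the work surface. World frame = base frame: x ahead of the robot, y to its left, z up, the work surface at z = 0. Lengths are in mm, angles in rad, forces in N, time in s.
With the tool pointing down it reaches from about 400 to 925 mm from the base axis. Payload 12.5 kg.
Tool frame: the origin (TCP) lies at the very end of the fingers, on their centre line; the grasp point (between the pads) lies 19 mm behind it (env.grasp_offset is the distance from the TCP to the grasp point, in mm); z points along the fingers, y is the direction in which the jaws open and shut (so a half turn about z gives the same grasp; the last joint's range is limited). The gripper opens to 95 mm and grips with 3 to 60 N. Pads are 20 mm wide; open, the fingers measure 119 mm over their backs; the gripper's body (75 mm by 180 mm) begins 59 mm behind the grasp point.
Start: joints at [0.999, 0.491, 1.559, -0, 1.092, -0.106], TCP at [280.698, 558.44, 214.661] pointing down, gripper open.
Joint ranges: [-3.1, 3.1], [-0.84, 2.19], [0.05, 2.79], [-1.13, 4.28], [0.06, 2.93], [-2.69, 2.69]. Speed limits (rad/s): [2.22, 2.22, 2.79, 3.14, 3.14, 3.14].

## Interface

Orientations are given as [roll, pitch, yaw] about the fixed x, y, z axes, in that order (R = Rz(yaw) Ry(pitch) Rx(roll)).
In Python, from cell import env gives the robot as it stands. The module is installed in compiled form; this text tells all that it offers.
- The arm moves only by the shell command python3 -m pendant 'ROWS'. ROWS is JSON, one flat list of numbers, 5 for each row, row after row: the shift along the tool's x, y, z as a fraction of full scale, then the turn about the tool's z as a fraction of full scale, then the gripper's target within -1 to 1 (shut at 1, half-way at 0, fully open at -1). In form: [x, y, z, turn, grip, x, y, z, turn, grip, ...]. A call has 1 to 10 rows; each row shifts and turns the commanded pose from where the row before left it, along the tool's axes as they then stand; what a row does not reach is not made up. Full scale, the value 1, is 0.4 m for a shift and 180 degrees for a turn. A row lasts 1/8 s, in which the tool goes at most 62.5 mm and 10.7 degrees, less where a joint would pass 70% of its speed; a pose out of reach is approached as far as the arm can. A call with a number of a shift or a turn outside -1 to 1 is refused whole. A call with a gripper value outside its range is refused whole. The fingers move at their own pace and stop on an object; the grip force is fixed at half the most. Time passes only in rows, so rows that do not move let the fingers close. It gives the time, the measured TCP pose, the force and the opening at its end, in the units of the state.
- env.state(): the state, without advancing time (a new reading comes with each control period).
- env.read_camera(name): name is "side" or "top"; returns the picture (400x640x3 uint8, red, green, blue); there is no depth.
- env.camera_model(name): a dict with "fx", "fy", "cx", "cy" (pixels), "view" (4x4, takes a point from world to camera coordinates). Camera axes: x right, y down, z forward; pixel columns grow to the right and rows downward; lengths in mm; the calibration is good to about 2 mm. A picture is of the moment at which its call begins. camera_model takes no time and is no camera call.
- env.job_done(): hands the job in, once; it reports no verdict.
Trained networks look in the newest picture that a camera, given by its name, has taken for a name from the list of things; names that differ only in an ending like _2 or _b are one class to them, and where a whole thing is asked for, a point or a joint stands for the part that bears it (a point fixed in the world has none). Each returns a list of dicts, best first, with "confidence" (0 to 1); they miss things now and then, are a little off and sometimes report something else, mostly with a low value. They report only what shows in the picture. A call takes as long as a camera call. They do not tell look-alikes from the thing itself.
- env.masks_of(thing, camera): "region" (400x640 bool, what is visible of it).
- env.landmark_of(thing, camera): "xyz" ([x, y, z] in mm, in world coordinates, good to about 4 mm: a listed point, or the origin of a listed thing).
The state is a dict: "t": time; "joints": joint angles; "qvel": joint speeds; "tau": joint torques, N m; "eef_pos": TCP position; "tcp_rot": TCP orientation; "ft_force": force on the tool from outside, world axes, zero at the start; "moment": the same for the moment, N m; "opening": opening from 0.0 (shut) to 1.0 (fully open).
Only numpy, scipy, OpenCV 4.12 (cv2) and the standard library are available. Lean on these libraries where they do the work, as an engineer would, in place of code of your own. Each camera call takes 0.05 s, during which the arm holds its last target.

## Working session

There is one attempt and no reset: what is moved stays moved. The work goes in short steps, Python scripts to look and compute and a shell command to move; the robot and the scene stay as the last step left them, time stands still between calls to the robot, and variables do not carry over. Pictures are saved under pics/ and viewed, and the job is handed in when it is done.

```bash
mkdir -p pics
cat > h.py <<'E'
from cell import env
import numpy as np, cv2
def shot(c,n,crop=None,s=1):
    im=env.read_camera(c)[:,:,::-1]
    if crop: x0,y0,x1,y1=crop; im=im[y0:y1,x0:x1]
    im=cv2.resize(np.ascontiguousarray(im),None,fx=s,fy=s,interpolation=cv2.INTER_CUBIC); cv2.imwrite('pics/'+n,im)
def proj(c,p):
    m=env.camera_model(c); q=np.array(m['view'])@np.r_[p,1]
    return np.round([m['fx']*q[0]/q[2]+m['cx'],m['fy']*q[1]/q[2]+m['cy']],1)
def back(c,uv,z):
    m=env.camera_model(c); V=np.array(m['view']); R=V[:3,:3]; o=-R.T@V[:3,3]
    d=R.T@np.array([(uv[0]-m['cx'])/m['fx'],(uv[1]-m['cy'])/m['fy'],1]); return np.round(o+d*(z-o[2])/d[2],1)
E
python3 - <<'E'
from h import *
shot('top','t1.png');shot('side','s1.png')
for c in('top','side'):
  for n in ['wedge_grip','wedge_tip','stand','stand_pin','stand_nose','blank_center','jar_center','mallet','stake']:
    for d in env.landmark_of(n,c): print(c,n,np.round(d['xyz']),round(d['confidence'],2),proj(c,d['xyz']))
s=env.state();print(s['t'],s['eef_pos'],s['tcp_rot'],s['opening'])
E
```

```text
top wedge_grip [ 448. -485.    9.] 0.84 [449.4 238.6]
top wedge_grip [ 474. -250.   16.] 0.59 [375.4 231.8]
top wedge_grip [ 308. -227.    8.] 0.52 [369.6 285.2]
top wedge_tip [ 617. -278.   -3.] 0.71 [381.4 187.6]
top wedge_tip [ 488. -338.    1.] 0.66 [401.8 227.1]
top wedge_tip [ 403. -192.   -0.] 0.64 [357.  254.7]
top stand [612.  38.  -2.] 0.93 [284.  190.6]
top stand [ 692. -172.   -0.] 0.87 [348.1 165.5]
top stand [ 470. -101.   -1.] 0.7 [327.8 234.1]
top stand_pin [ 800. -209.   -1.] 0.91 [358.3 133.1]
top stand_pin [ 532. -115.   -1.] 0.86 [331.9 214.7]
top stand_pin [690.  17.  -2.] 0.57 [290.2 167.1]
top stand_pin [ 657. -342.   -1.] 0.36 [400.8 175.2]
top stand_nose [ 588. -128.    2.] 0.85 [335.5 197.1]
top stand_nose [767.  -2.  -4.] 0.62 [295.8 144.2]
top blank_center [774.   9.   5.] 0.82 [292.3 141.2]
top blank_center [686.  19.   3.] 0.17 [289.4 167.9]
top jar_center [497. 230.  36.] 0.88 [221.  226.5]
top mallet [624. 355.  -2.] 0.87 [185.4 188.6]
top stake [ 658. -346.    0.] 0.88 [401.8 175. ]
side wedge_grip [ 470. -249.   18.] 0.84 [311.7 272.3]
side wedge_gri
[... 382 characters left out ...]
0.67 [384.7 239. ]
side stand_pin [689.  20.  -1.] 0.96 [349.5 205.6]
side stand_pin [ 799. -205.   -1.] 0.81 [427.  237.9]
side stand_pin [ 528. -114.   -3.] 0.62 [313.8 243.3]
side stand_nose [ 900. -243.    0.] 0.97 [469.6 236.8]
side stand_nose [770.  -5.  -2.] 0.83 [379.3 204.6]
side stand_nose [ 586. -132.   -2.] 0.74 [338.2 241.4]
side jar_center [502. 227.  35.] 0.73 [264.  175.6]
side jar_center [607.  38.   3.] 0.55 [320.2 207. ]
side mallet [631. 353.   4.] 0.86 [291.3 161.5]
side mallet [772.  -4.  -1.] 0.69 [379.9 203.7]
side stake [ 655. -346.   -2.] 0.96 [405.7 284.8]
1.0 [280.71795359 558.43318625 214.67833444] [3.14146083e+00 3.27022872e-05 2.67576449e+00] 0.9986469916951664
```

View pics/t1.png

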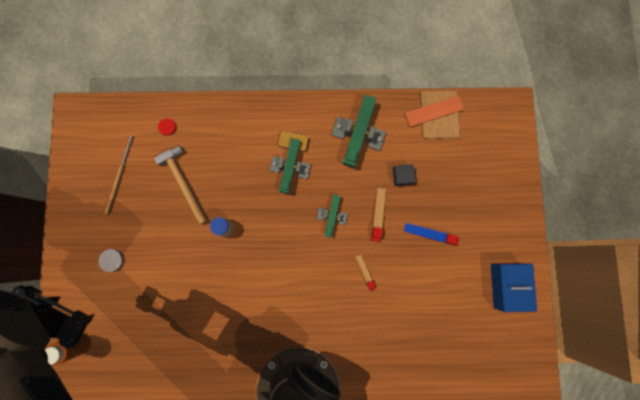

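View pics/s1.png

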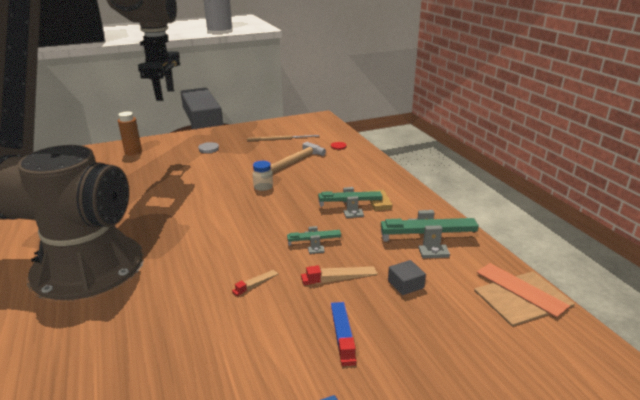

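Run:
```python
from h import *
shot('top','t2.png',(270,120,470,300),4);shot('side','s2.png',(220,180,480,370),3)
```

```text
(no output)
```

View pics/t2.png

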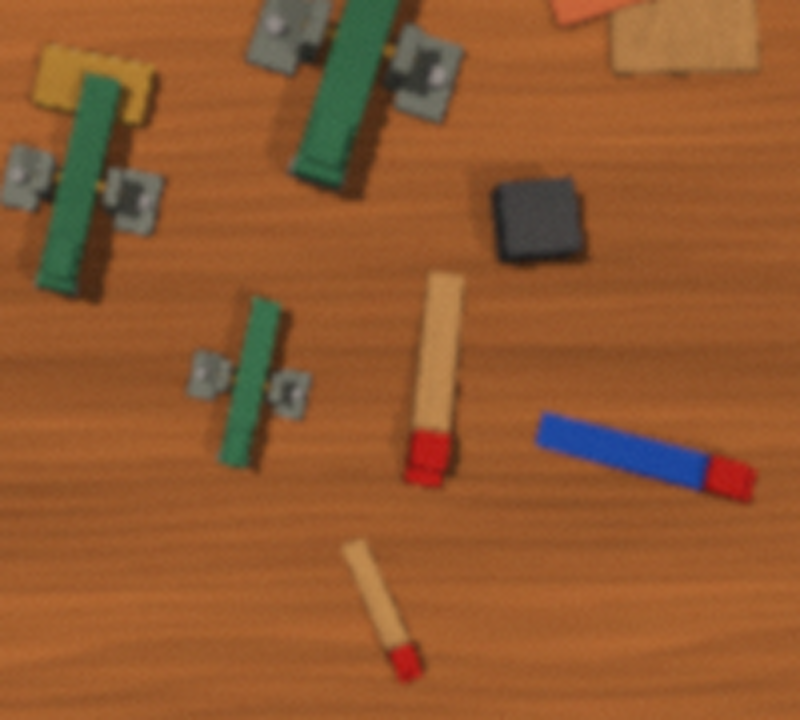

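View pics/s2.png

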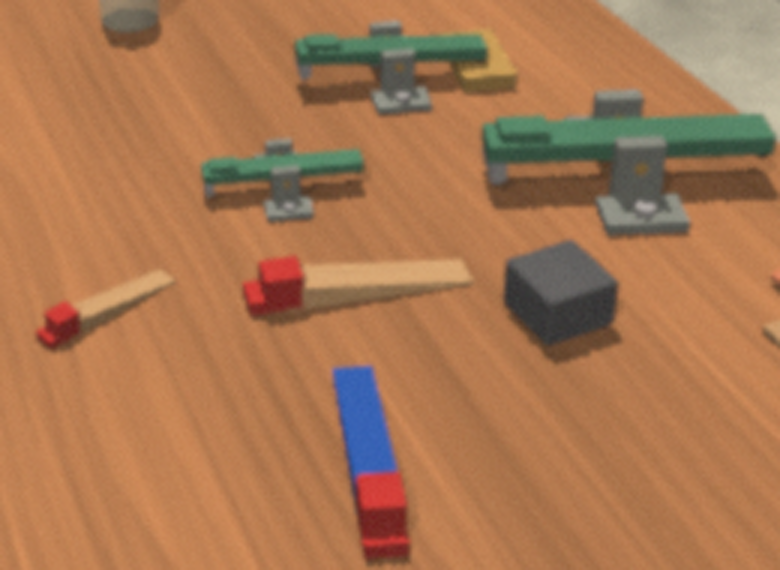

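Candidates:
- **Wedges (top picture):** the large wooden one is at (378,215), the small wooden one at (366,272) and the blue one at (430,234). I take the large wooden one at (378,215), because the blue is excluded and it is the larger of the other two.
- **Clamps (top picture):** small at (333,215), middle at (290,165) and large at (360,130). I take the middle one at (290,165), which also has the blank under its nose; its origin-to-nose distance comes out at about 163 mm against 165 given.

The enlarged crops confirm both choices. Next I refine the poses by fitting silhouettes.

```bash
cat > fit.py <<'E'
from h import *
from scipy.optimize import minimize
S=4
def pr(c,P):
    m=env.camera_model(c);V=np.array(m['view']);q=P@V[:3,:3].T+V[:3,3]
    return np.c_[m['fx']*q[:,0]/q[:,2]+m['cx'],m['fy']*q[:,1]/q[:,2]+m['cy']]
def box(x0,x1,hw,z0,z1a,z1b=None):
    z1b=z1a if z1b is None else z1b
    return np.array([[x,y,z] for x,zt in((x0,z1a),(x1,z1b)) for y in(-hw,hw) for z in(z0,zt)],float)
WEDGE=[box(-15,15,14,0,30),box(-27,-15,14,0,12),box(15,145,14,0,19,3)]
def render(c,parts,x,y,a,z=0):
    R=np.array([[np.cos(a),-np.sin(a),0],[np.sin(a),np.cos(a),0],[0,0,1]])
    im=np.zeros((400*S,640*S),np.uint8)
    for P in parts:
        uv=pr(c,P@R.T+[x,y,z]); h=cv2.convexHull(((uv+.5)*S).astype(np.float32))
        cv2.fillPoly(im,[np.round(h*16).astype(np.int32)],255,shift=4)
    return cv2.resize(im,(640,400),interpolation=cv2.INTER_AREA)/255.
def soft(m): return cv2.GaussianBlur(m.astype(float),(0,0),0.8)
def fit(masks,partsf,p0,step):
    T={c:soft(m) for c,m in masks.items()}
    def cost(p): return sum(((soft(render(c,*partsf(p)))-T[c])**2).sum()/T[c].sum() for c in T)
    s=np.vstack([p0]+[np.array(p0)+np.eye(len(p0))[i]*step[i] for i in range(len(p0))])
    r=minimize(cost,p0,method='Nelder-Mead',options=dict(initial_simplex=s,maxiter=250,xatol=.02,fatol=1e-5))
    return r.x,r.fun
def pick(thing,c,xyz):
    u,v=proj(c,xyz); best=None
    for d in env.masks_of(thing,c):
        ys,xs=np.nonzero(d['region'])
        if len(xs)==0: continue
        e=np.hypot(xs.mean()-u,ys.mean()-v)
        if best is None or e<best[0]: best=(e,d['region'],d['confidence'])
    return best
E
cat > f1.py <<'E'
from fit import *
for c in('top','side'): env.read_camera(c)
mw={};mg={}
for c in('top','side'):
    b=pick('wedge_grip',c,[530,-262,10]); print('wedge',c,b[0],b[1].sum(),b[2]); mw[c]=b[1]
    b=pick('stand',c,[690,17,30]); print('stand',c,b[0],b[1].sum(),b[2])
    hsv=cv2.cvtColor(env.read_camera(c),cv2.COLOR_RGB2HSV)
    g=(hsv[...,0]>60)&(hsv[...,0]<95)&(hsv[...,1]>90)
    mg[c]=g&b[1]; print(mg[c].sum())
for ms in ({'top':mw['top']},{'side':mw['side']},mw):
    p,f=fit(ms,lambda p:(WEDGE,p[0],p[1],p[2]/50),[472,-250,-.2*50],[6,6,4]); print('W',list(ms),np.round([p[0],p[1],np.degrees(p[2]/50)],1),round(f,3))
def barf(p):
    B=box(-6.5,171.5,15,0,14); B[:,2]+=p[3]+(B[:,0]-82.5)*p[4]/100
    return [B],p[0],p[1],p[2]/50
for ms in (mg,):
    p,f=fit(ms,barf,[611,38,-.26*50,30,0],[6,6,4,4,3]); print('B',list(ms),np.round([p[0],p[1],np.degrees(p[2]/50),p[3],p[4]/100],2),round(f,3))
print(env.state()['t'])
E
python3 f1.py
```

```text
wedge top 57.08392373084237 455 0.77
stand top 1.3242992763371384 975 0.62
423
wedge side 4.609465529406078 924 0.9
stand side 3.039893565748701 862 0.62
62
W ['top'] [ 473.6 -245.2  -13.5] 1.884
W ['side'] [ 472.2 -254.3   -8.7] 0.02
W ['top', 'side'] [ 472.6 -252.7   -9.9] 1.914
B ['top', 'side'] [609.97  40.68 -14.68  30.26  -0.  ] 7.58
1.5
```

```bash
cat > f2.py <<'E'
from fit import *
mw={};mg={}
def win(m,x0,y0,x1,y1):
    z=np.zeros_like(m);z[y0:y1,x0:x1]=m[y0:y1,x0:x1];return z
for c,ww,bw in(('top',(365,182,392,246),(274,130,310,202)),('side',None,(312,180,390,215))):
    im=env.read_camera(c)
    b=pick('wedge_grip',c,[530,-262,10]); print(c,b[0],b[1].sum())
    hsv=cv2.cvtColor(im,cv2.COLOR_RGB2HSV)
    if b[0]<10: mw[c]=b[1]
    g=win((im[...,1].astype(int)>im[...,0]*1.15),*bw); mg[c]=g
    print(g.sum())
    if c=='top' and b[0]>10:
        lab=cv2.cvtColor(im,cv2.COLOR_RGB2LAB); V=im.astype(int)
        # wood of the wedge is brighter than bench; red block
        m=((V[...,1]>115)&(V[...,0]>150))|((V[...,0]>120)&(V[...,1]<45))
        mw[c]=win(m,*ww); print('col',mw[c].sum())
    o=im.copy(); o[mg[c]]=[255,0,255]; 
    if c in mw:o[mw[c]]=[0,255,255]
    cv2.imwrite(f'pics/m_{c}.png',cv2.resize(o[125:305,230:430,::-1],None,fx=3,fy=3,interpolation=0))
for ms in ({c:mw[c]} for c in mw): 
    p,f=fit(ms,lambda p:(WEDGE,p[0],p[1],p[2]/50),[472,-250,-.2*50],[6,6,4]); print('W',list(ms),np.round([p[0],p[1],np.degrees(p[2]/50)],1),round(f,3))
p,f=fit(mw,lambda p:(WEDGE,p[0],p[1],p[2]/50),[472,-250,-.2*50],[6,6,4]); print('W',list(mw),np.round([p[0],p[1],np.degrees(p[2]/50)],1),round(f,3))
def barf(p):
    B=box(-6.5,171.5,15,0,14); B[:,2]+=p[3]+(B[:,0]-82.5)*p[4]/100
    return [B],p[0],p[1],p[2]/50
for ms in (mg,):
    p,f=fit(ms,barf,[611,38,-.26*50,30,0],[6,6,4,4,3]); print('B',list(ms),np.round([p[0],p[1],np.degrees(p[2]/50),p[3],p[4]/100],2),round(f,3))
p,f=fit({'top':mg['top']},lambda p:barf([*p,28,0]),[611,38,-.26*50],[6,6,4]); print('Btop',np.round([p[0],p[1],np.degrees(p[2]/50)],2),round(f,3))
print(env.state()['t'])
E
python3 f2.py
```

```text
top 0.259271778696015 522
500
side 63.95897705990481 973
471
W ['top'] [ 475.3 -252.1   -9.5] 0.008
W ['top'] [ 475.3 -252.1   -9.5] 0.008
B ['top', 'side'] [ 6.0926e+02  3.6330e+01 -1.3070e+01  2.5070e+01 -7.0000e-02] 0.169
Btop [607.52  36.64 -13.47] 0.035
1.7
```

View pics/m_top.png

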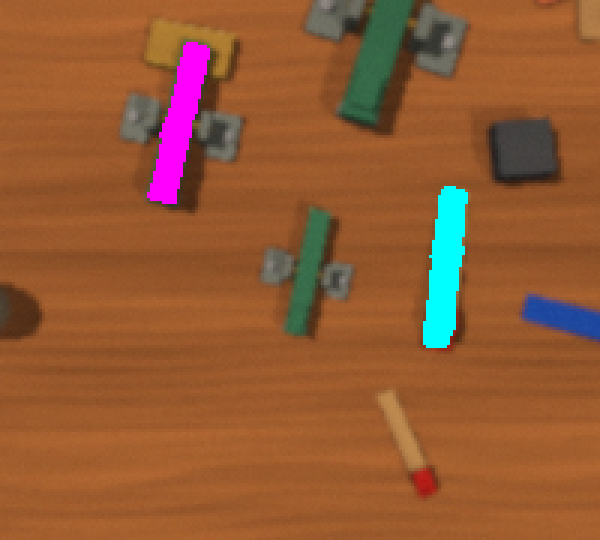

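View pics/m_side.png

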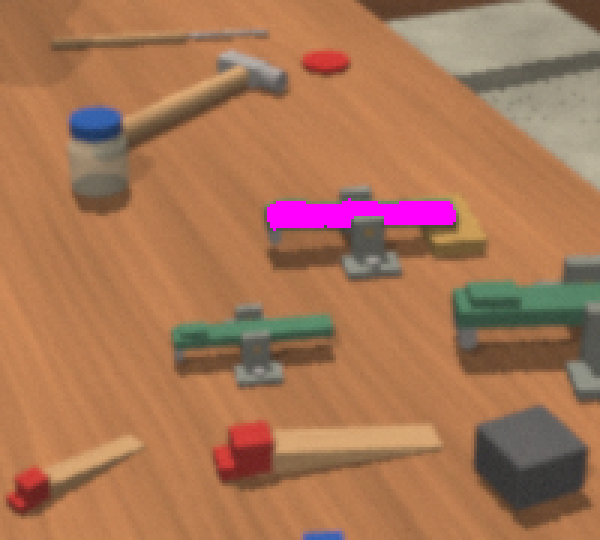

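```bash
cat >> h.py <<'E'
def todo(target,yaw=None):
    s=env.state(); y=s['tcp_rot'][2] if yaw is None else np.radians(yaw)
    d=np.array(target)-s['eef_pos']; c,n=np.cos(y),np.sin(y)
    return np.round(np.array([c*d[0]+n*d[1],n*d[0]-c*d[1],-d[2]])/400,4)
def st():
    s=env.state();print('t',round(s['t'],2),'pos',np.round(s['eef_pos'],1),'rot',np.round(np.degrees(s['tcp_rot']),2),'F',np.round(s['ft_force'],1),'M',np.round(s['moment'],2),'op',round(s['opening'],3))
E
python3 -c "
from h import *
print(todo([500,150,200],170.3))"
python3 -m pendant '[0,0,0,-0.0472,-0.3, 0,0,0,-0.0472,-0.3]'
```

```text
[-0.7125 -0.9141  0.0366]
t: 1.95
eef_pos: [280.7, 558.4, 214.7]
tcp_rot: [3.142, 0.0, 2.977]
ft_force: [0.6, 0.3, 0.2]
opening: 0.842
```

```bash
python3 -m pendant '[-0.079,-0.1016,0.004,0,-0.3,-0.079,-0.1016,0.004,0,-0.3,-0.079,-0.1016,0.004,0,-0.3,-0.079,-0.1016,0.004,0,-0.3,-0.079,-0.1016,0.004,0,-0.3,-0.079,-0.1016,0.004,0,-0.3,-0.079,-0.1016,0.004,0,-0.3,-0.079,-0.1016,0.004,0,-0.3,-0.079,-0.1016,0.004,0,-0.3]'
python3 -c "
from h import *
print(todo([473.5,-252.5,80],170.3));st()"
```

```text
t: 3.08
eef_pos: [500.2, 148.4, 200.4]
tcp_rot: [3.141, 0.001, 2.972]
ft_force: [0.6, 0.4, 0.0]
opening: 0.653
[-0.1032 -0.9992  0.301 ]
t 3.08 pos [500.2 148.4 200.4] rot [1.7998e+02 3.0000e-02 1.7030e+02] F [0.6 0.4 0. ] M [ 0.05 -0.02  0.02] op 0.653
```

```bash
python3 -m pendant '[-0.0103,-0.1,0.03,0,-0.3,-0.0103,-0.1,0.03,0,-0.3,-0.0103,-0.1,0.03,0,-0.3,-0.0103,-0.1,0.03,0,-0.3,-0.0103,-0.1,0.03,0,-0.3,-0.0103,-0.1,0.03,0,-0.3,-0.0103,-0.1,0.03,0,-0.3,-0.0103,-0.1,0.03,0,-0.3,-0.0103,-0.1,0.03,0,-0.3,-0.0103,-0.1,0.03,0,-0.3]'
python3 -c "
from h import *
print(todo([473.5,-252.5,4],170.3));st()
shot('top','t3.png',(320,170,440,270),5);shot('side','s3.png',(240,180,440,330),4)"
```

```text
t: 4.32
eef_pos: [472.6, -252.6, 79.9]
tcp_rot: [-3.142, 0.0, 2.972]
ft_force: [0.5, 1.0, -0.8]
opening: 0.649
[-0.0022  0.0008  0.1897]
t 4.33 pos [ 472.6 -252.6   79.9] rot [-1.8000e+02  2.0000e-02  1.7029e+02] F [ 0.5  1.  -0.8] M [-0.01 -0.05  0.06] op 0.649
```

View pics/s3.png

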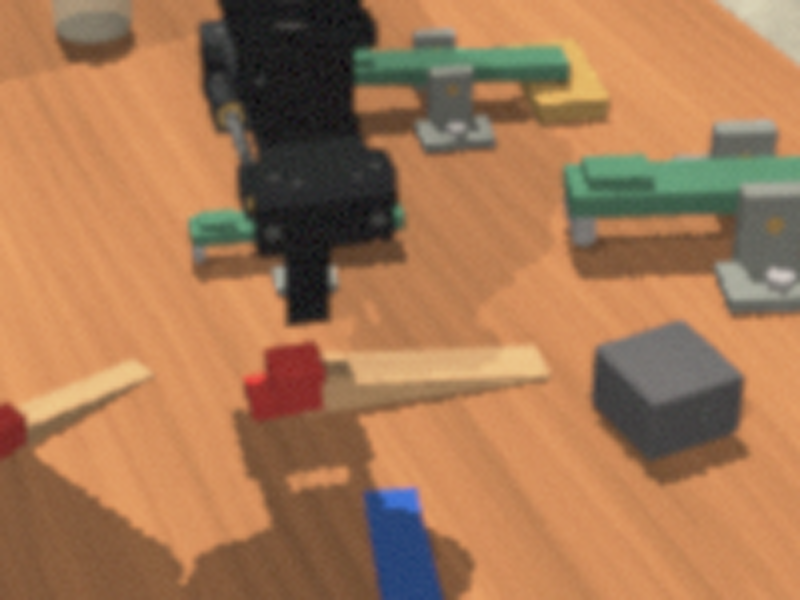

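View pics/t3.png

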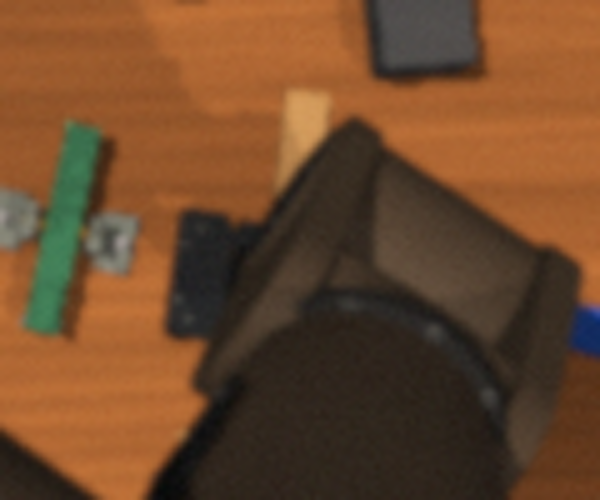

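```bash
python3 -m pendant '[-0.002,0,0.05,0,-0.3,0,0,0.05,0,-0.3,0,0,0.05,0,-0.3,0,0,0.038,0,-0.3,0,0,0,0,-0.3,0,0,0,0,1,0,0,0,0,1,0,0,0,0,1,0,0,0,0,1]'
python3 -c "
from h import *
st();shot('side','s4.png',(240,180,440,330),4)"
```

```text
t: 5.55
eef_pos: [473.6, -251.5, 5.3]
tcp_rot: [-3.141, 0.001, 2.972]
ft_force: [-0.4, 1.2, 5.0]
opening: 0.294
t 5.55 pos [ 473.6 -251.5    5.3] rot [-1.7999e+02  3.0000e-02  1.7030e+02] F [-0.4  1.2  5. ] M [ 0.08 -0.01  0.1 ] op 0.294
```

View pics/s4.png

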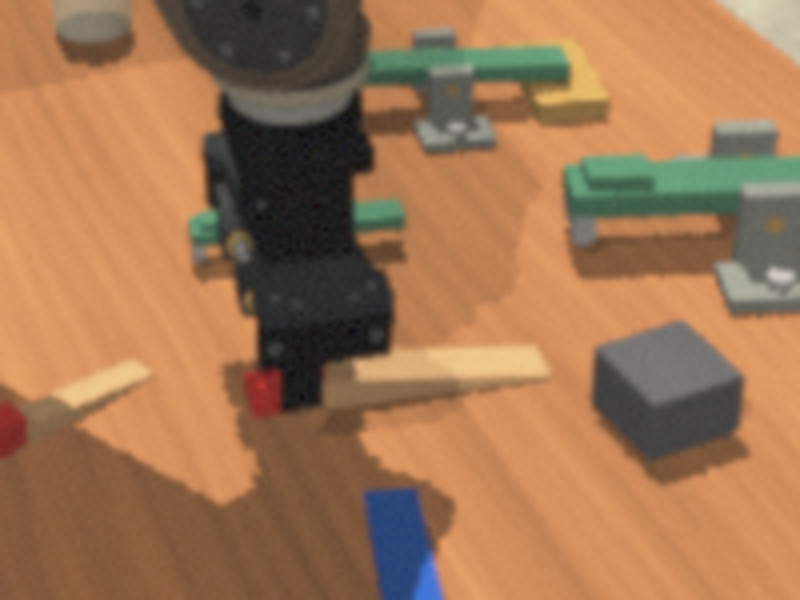

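```bash
python3 -m pendant '[0,0,-0.03,0,1,0,0,-0.07,0,1,0,0,-0.07,0,1,0,0,-0.05,0.0125,1,0,0,0,0.0125,1,0,0,0,0,1]'
python3 -c "
from h import *
print(todo([439.3,79.9,92],165.8));st();shot('side','s5.png',(220,120,460,300),3.3)"
```

```text
t: 6.35
eef_pos: [473.4, -251.3, 93.7]
tcp_rot: [-3.141, 0.001, 2.894]
ft_force: [-0.5, 0.1, -1.7]
opening: 0.288
[0.2858 0.7818 0.0043]
t 6.35 pos [ 473.4 -251.3   93.7] rot [-1.7999e+02  3.0000e-02  1.6582e+02] F [-0.5  0.1 -1.7] M [0.04 0.03 0.06] op 0.288
```

View pics/s5.png

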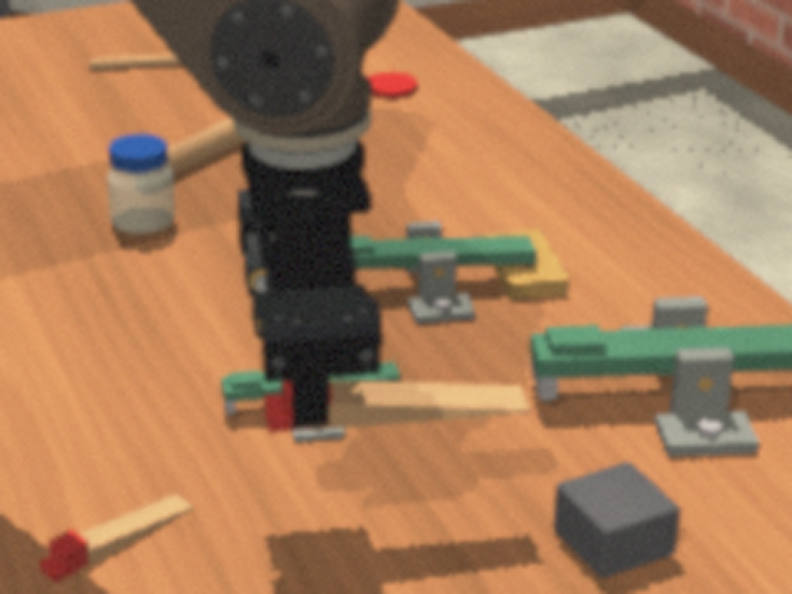

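```bash
python3 -m pendant '[0.0357,0.0977,0,0,1,0.0357,0.0977,0,0,1,0.0357,0.0977,0,0,1,0.0357,0.0977,0,0,1,0.0357,0.0977,0,0,1,0.0357,0.0977,0,0,1,0.0357,0.0977,0,0,1,0.0357,0.0977,0,0,1,0,0,0,0,1]'
python3 -c "
from h import *
print(todo([439.3,79.9,30],165.8));st();shot('side','s6.png',(220,120,460,300),3.3);shot('top','t6.png',(240,110,360,230),5)
for c in('top','side'):
  for n in ['wedge_tip','stand','stand_pin','stand_nose','blank_center']:
    for d in env.landmark_of(n,c): print(c,n,np.round(d['xyz']),round(d['confidence'],2))
"
```

```text
t: 7.52
eef_pos: [438.8, 81.7, 93.0]
tcp_rot: [-3.142, -0.001, 2.898]
ft_force: [0.3, -0.5, -2.4]
opening: 0.294
[-0.0024 -0.004   0.1574]
t 7.53 pos [438.8  81.7  93. ] rot [-1.8000e+02 -4.0000e-02  1.6605e+02] F [ 0.3 -0.5 -2.4] M [0.04 0.02 0.  ] op 0.294
top wedge_tip [ 488. -340.    0.] 0.78
top wedge_tip [581.  44.  85.] 0.58
top wedge_tip [ 402. -191.    2.] 0.54
top stand [610.  36.  -0.] 0.74
top stand [ 694. -171.    3.] 0.59
top stand [ 471. -102.   -0.] 0.55
top stand [625. 357.  -3.] 0.52
top stand_pin [ 528. -113.    1.] 0.92
top stand_pin [ 801. -207.    1.] 0.9
top stand_pin [686.  17.  -3.] 0.84
top stand_nose [ 590. -131.    1.] 0.92
top stand_nose [774.  -4.  -1.] 0.68
top blank_center [777.   8.   5.] 0.6
side wedge_tip [ 402. -194.    0.] 0.86
side wedge_tip [578.  47.  88.] 0.66
side wedge_tip [ 491. -345.   -2.] 0.56
side stand [470. -98.   0.] 0.7
side stand [ 697. -167.    1.] 0.63
side stand [612.  34.  -2.] 0.6
side stand_pin [690.  19.   1.] 0.8
side stand_pin [ 526. -114.   -2.] 0.74
side stand_nose [ 903. -242.    0.] 0.83
side stand_nose [ 588. -129.   -7.] 0.79
side stand_nose [767.  -4.  -2.] 0.58
side stand_nose [774.   8.  10.] 0.44
side blank_center [774.   7.   6.] 0.54
side blank_center [692.  17.  -1.] 0.19
```

View pics/s6.png

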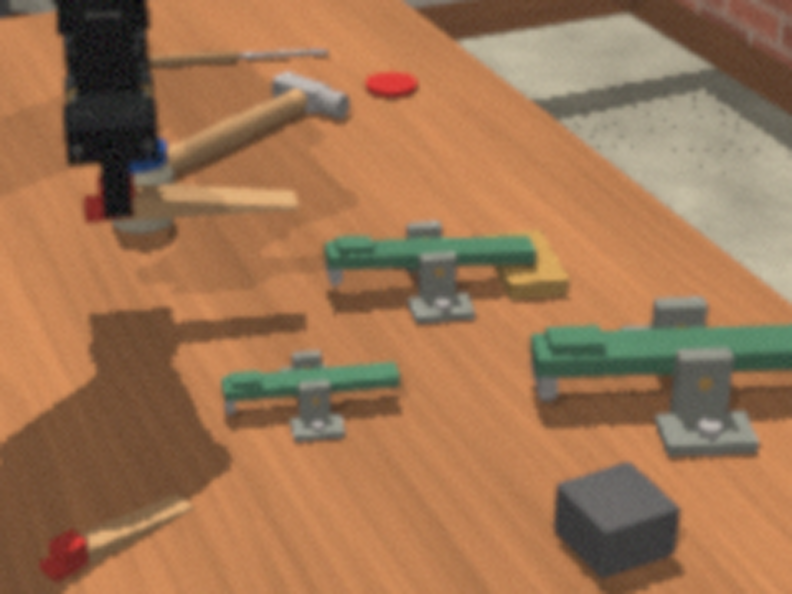

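View pics/t6.png

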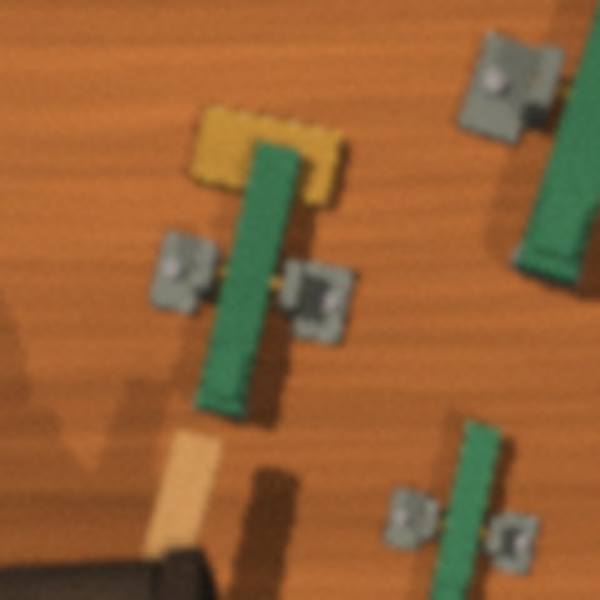

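```bash
python3 -m pendant '[-0.0042,-0.005,0.05,0,1,0,0,0.06,0,1,0,0,0.06,0,1,0,0,0.035,0,1,0,0,0,0,1,0,0,0,0,1]'
python3 -c "
from h import *
print(todo([440,79.6,5.3],165.9));st()"
```

```text
t: 8.88
eef_pos: [440.8, 77.4, 11.5]
tcp_rot: [3.141, 0.001, 2.894]
ft_force: [0.2, 0.4, -0.2]
opening: 0.294
[0.0033 0.0047 0.0156]
t 8.88 pos [440.8  77.4  11.5] rot [1.7998e+02 4.0000e-02 1.6581e+02] F [ 0.2  0.4 -0.2] M [-0.02  0.05 -0.02] op 0.294
```

```bash
python3 -m pendant '[0.0033,0.0047,0.01,0,1,0,0,0.004,0,1,0,0,0,0,1]'
python3 -m pendant '[0,0,0.0025,0,1,0,0,0,0,1]'
python3 -c "
from h import *
st()
shot('side','s7.png',(220,120,420,270),4);shot('top','t7.png',(240,110,360,230),5)"
```

```text
t: 9.25
eef_pos: [439.7, 79.6, 5.5]
tcp_rot: [3.141, 0.0, 2.894]
ft_force: [0.2, -0.4, -1.1]
opening: 0.294
t: 9.5
eef_pos: [439.8, 79.6, 5.3]
tcp_rot: [3.141, 0.001, 2.894]
ft_force: [-3.1, -0.0, 14.9]
opening: 0.294
t 9.5 pos [439.8  79.6   5.3] rot [1.7998e+02 5.0000e-02 1.6581e+02] F [-3.1 -0.  14.9] M [0.04 0.55 0.04] op 0.294
```

View pics/s7.png

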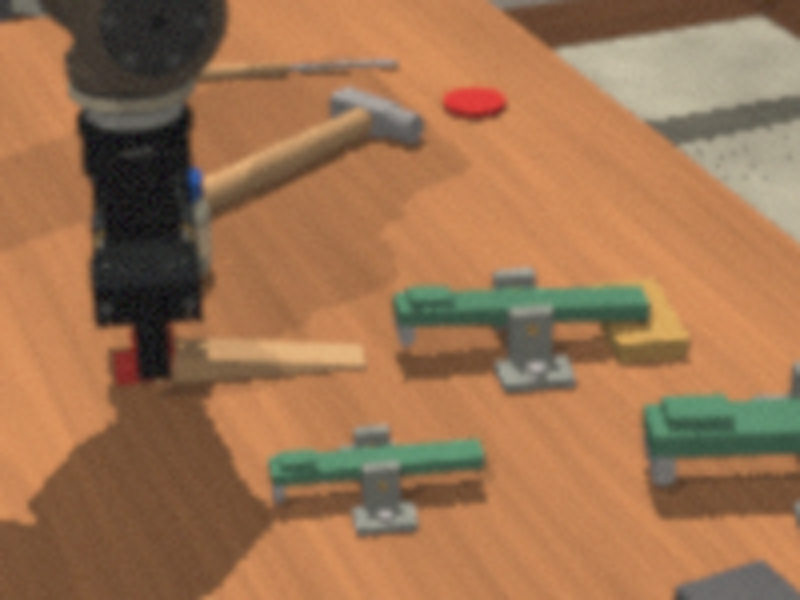

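View pics/t7.png

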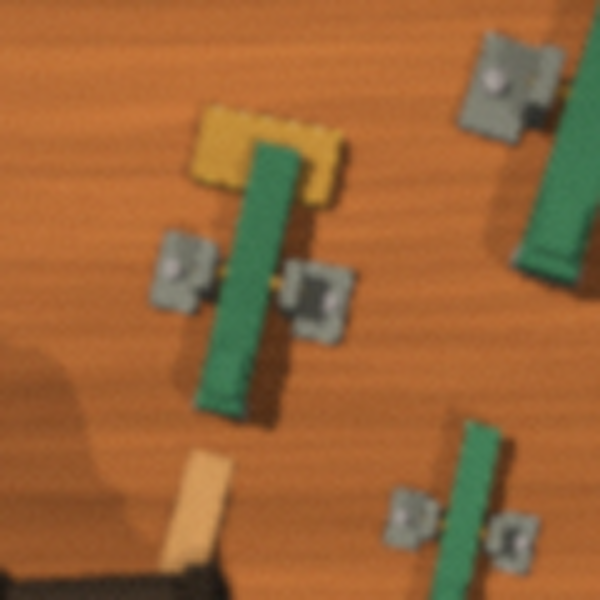

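```bash
python3 -m pendant '[0,0,0,0,0.2,0,0,0,0,0.2,0,0,0,0,0.2]'
cat > ov.py <<'E'
from fit import *
import sys
s=env.state();a=s['tcp_rot'][2]+np.pi
def ov(c,crop,k,name):
    im=env.read_camera(c)[:,:,::-1];x0,y0,x1,y1=crop
    im=cv2.resize(np.ascontiguousarray(im[y0:y1,x0:x1]),None,fx=k,fy=k,interpolation=cv2.INTER_CUBIC)
    def dr(parts,x,y,a,z,col):
        R=np.array([[np.cos(a),-np.sin(a),0],[np.sin(a),np.cos(a),0],[0,0,1]])
        for P in parts:
            h=cv2.convexHull(((pr(c,P@R.T+[x,y,z])+.5-[x0,y0])*k).astype(np.float32))
            cv2.polylines(im,[np.round(h).astype(int)],True,col,1)
    dr(WEDGE,*s['eef_pos'][:2],a,0,(255,255,0))
    dr([box(-6.5,171.5,15,26,40)],609.7,37,np.radians(-14.1),0,(255,0,255))
    dr([box(67.5,97.5,63,0,3)],609.7,37,np.radians(-14.1),0,(0,255,255))
    cv2.imwrite('pics/'+name,im)
n=sys.argv[1]
ov('top',(250,120,350,240),5,f'ot{n}.png');ov('side',(220,160,420,250),4,f'os{n}.png')
st()
E
python3 ov.py 1
```

```text
t: 9.98
eef_pos: [439.7, 79.6, 4.4]
tcp_rot: [3.142, -0.0, 2.894]
ft_force: [0.3, 0.4, -0.2]
opening: 0.399
t 10.07 pos [439.7  79.6   4.3] rot [ 1.800e+02 -1.000e-02  1.658e+02] F [-0.8  1.2 -0.1] M [-0.   -0.05  0.02] op 0.399
```

View pics/ot1.png

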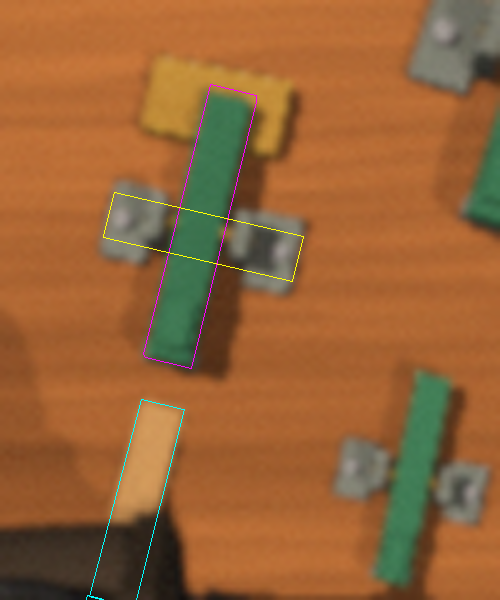

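View pics/os1.png

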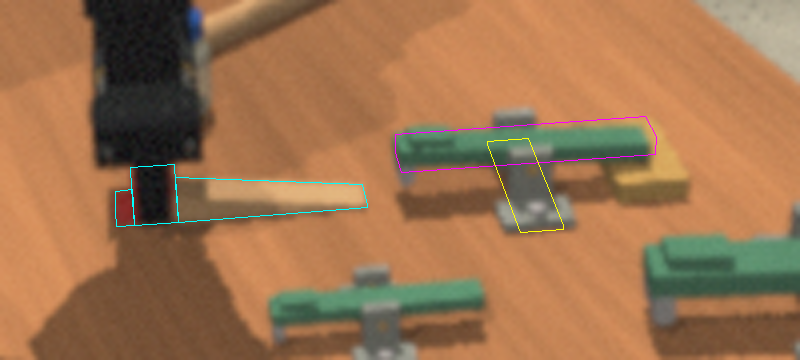

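The overlay matches the wedge within a pixel, and it lies flat in line with the bar. I re-grip and push.

```bash
python3 -m pendant '[0,0,0,0,1,0,0,0,0,1,0,0,0,0,1]'
python3 -m pendant '[-0.01,0,0,0,1,-0.015,0,0,0,1,-0.015,0,0,0,1,-0.015,0,0,0,1,0,0,0,0,1]'
python3 ov.py 2
```

```text
t: 10.45
eef_pos: [439.7, 79.6, 4.4]
tcp_rot: [3.142, -0.0, 2.894]
ft_force: [1.6, -0.9, -0.2]
opening: 0.292
t: 11.08
eef_pos: [461.5, 74.0, 4.4]
tcp_rot: [3.141, 0.0, 2.894]
ft_force: [0.2, -0.4, -0.9]
opening: 0.295
t 11.18 pos [461.   74.1   4.4] rot [ 1.800e+02 -1.000e-02  1.658e+02] F [-0.1  0.2 -0.9] M [ 0.    0.01 -0.03] op 0.295
```

View pics/ot2.png

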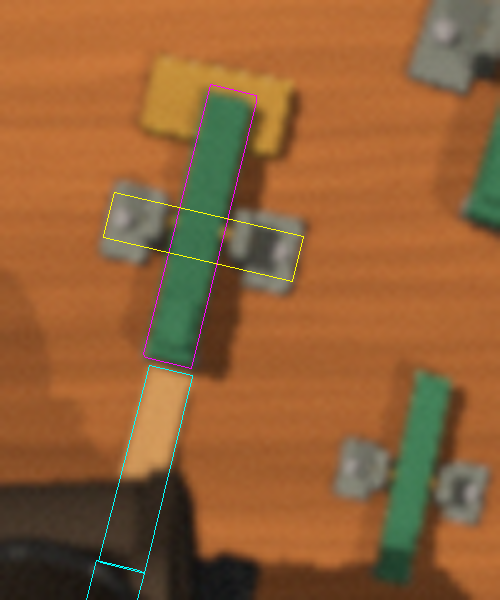

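View pics/os2.png

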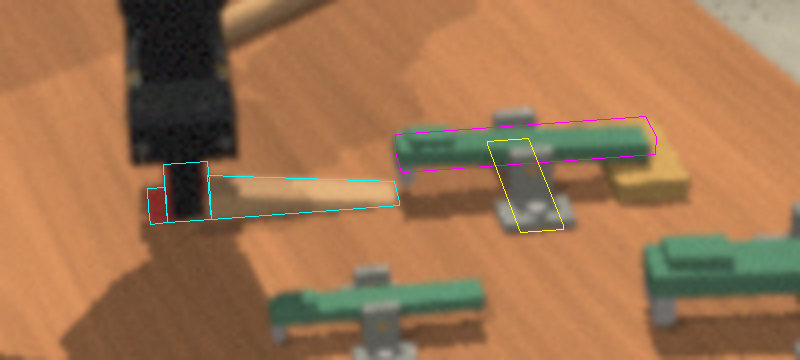

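```bash
python3 -m pendant '[-0.01,0,0,0,1,-0.01,0,0,0,1,-0.01,0,0,0,1,-0.01,0,0,0,1,-0.01,0,0,0,1,-0.01,0,0,0,1,0,0,0,0,1]'
python3 -m pendant '[-0.01,0,0,0,1,-0.01,0,0,0,1,0,0,0,0,1]'
python3 -c "
from h import *
st()"
```

```text
t: 12.05
eef_pos: [484.6, 68.2, 4.4]
tcp_rot: [3.141, 0.0, 2.894]
ft_force: [-0.9, 0.1, -0.7]
opening: 0.292
t: 12.42
eef_pos: [492.4, 66.2, 4.4]
tcp_rot: [3.141, 0.0, 2.894]
ft_force: [-0.0, -0.4, -1.4]
opening: 0.295
t 12.43 pos [492.4  66.2   4.4] rot [1.7999e+02 2.0000e-02 1.6580e+02] F [-0.  -0.4 -1.4] M [ 0.02  0.06 -0.07] op 0.295
```

```bash
python3 -m pendant '[-0.01,0,0,0,1,-0.01,0,0,0,1,0,0,0,0,1]'
python3 -m pendant '[-0.0075,0,0,0,1,0,0,0,0,1]'
python3 -m pendant '[-0.0075,0,0,0,1,0,0,0,0,1]'
```

```text
t: 12.8
eef_pos: [500.2, 64.3, 4.4]
tcp_rot: [3.141, 0.0, 2.894]
ft_force: [0.0, -0.7, 0.5]
opening: 0.291
t: 13.05
eef_pos: [502.9, 63.6, 4.4]
tcp_rot: [3.141, 0.0, 2.894]
ft_force: [0.9, -0.0, -0.0]
opening: 0.292
t: 13.3
eef_pos: [505.9, 62.8, 4.4]
tcp_rot: [3.141, 0.0, 2.894]
ft_force: [-0.0, -0.6, -1.4]
opening: 0.293
```

```bash
for i in 1; do python3 -m pendant '[-0.0075,0,0,0,1,0,0,0,0,1]'; done | grep -E 'pos|force'
python3 -m pendant '[-0.0075,0,0,0,1,0,0,0,0,1]' | grep -E 'pos|force'
python3 -m pendant '[-0.0075,0,0,0,1,0,0,0,0,1]' | grep -E 'pos|force'
```

```text
eef_pos: [508.8, 62.1, 4.4]
ft_force: [0.6, 0.4, -2.3]
eef_pos: [511.7, 61.4, 4.4]
ft_force: [0.2, -0.2, -0.2]
eef_pos: [514.6, 60.6, 4.4]
ft_force: [-0.4, -0.7, -1.1]
```

```bash
python3 -m pendant '[-0.0075,0,0,0,1,0,0,0,0,1]' | grep -E 'pos|force'
python3 -m pendant '[-0.0075,0,0,0,1,0,0,0,0,1]' | grep -E 'pos|force'
python3 -m pendant '[-0.0075,0,0,0,1,0,0,0,0,1]' | grep -E 'pos|force'; python3 ov.py 3
```

```text
eef_pos: [517.6, 59.9, 4.4]
ft_force: [0.1, -0.1, -1.5]
eef_pos: [520.5, 59.2, 4.4]
ft_force: [0.7, 0.6, -1.2]
eef_pos: [523.4, 58.4, 4.4]
ft_force: [-0.6, -0.8, -1.9]
t 14.9 pos [523.2  58.5   4.4] rot [1.7999e+02 1.0000e-02 1.6580e+02] F [ 0.5  0.9 -1.6] M [ 0.01 -0.03  0.03] op 0.291
```

View pics/os3.png

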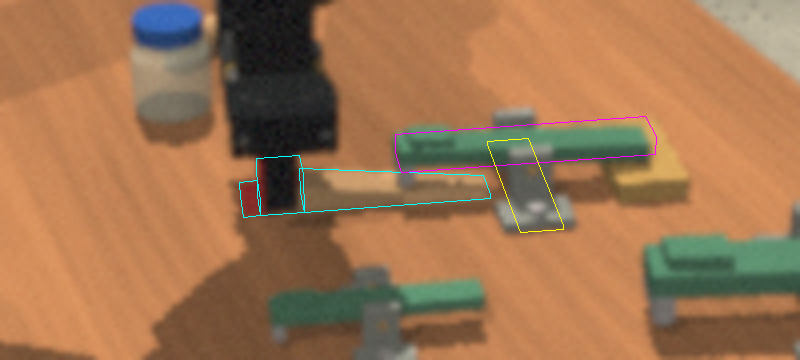

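View pics/ot3.png

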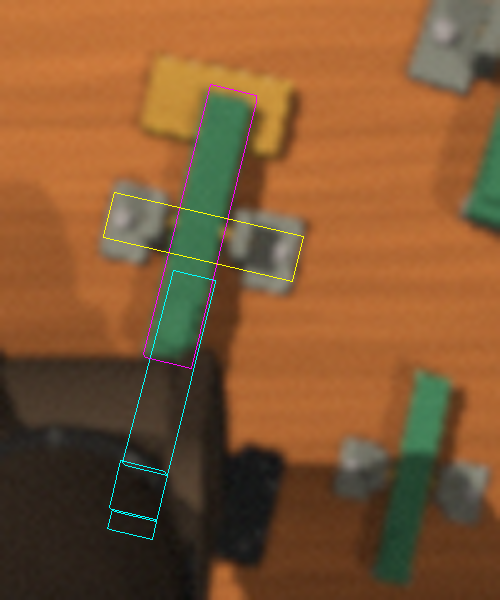

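```bash
python3 -m pendant '[-0.0075,0,0,0,1,0,0,0,0,1]' | grep -E 'pos|force'
python3 -m pendant '[-0.0075,0,0,0,1,0,0,0,0,1]' | grep -E 'pos|force'
python3 -m pendant '[-0.005,0,0,0,1,0,0,0,0,1]' | grep -E 'pos|force'
```

```text
eef_pos: [526.3, 57.7, 4.4]
ft_force: [-0.5, 0.2, -1.4]
eef_pos: [529.2, 56.9, 4.4]
ft_force: [-0.1, -0.3, -0.4]
eef_pos: [531.0, 56.4, 4.4]
ft_force: [1.0, -0.3, -0.8]
```

```bash
python3 -m pendant '[-0.005,0,0,0,1,0,0,0,0,1]' | grep -E 'pos|force'
python3 -m pendant '[-0.005,0,0,0,1,0,0,0,0,1]' | grep -E 'pos|force'
```

```text
eef_pos: [533.0, 56.0, 4.4]
ft_force: [-0.3, -0.1, -1.0]
eef_pos: [534.9, 55.5, 4.4]
ft_force: [0.0, -0.2, -0.3]
```

```bash
python3 -c "
from h import *
shot('side','s8.png',(265,180,395,225),6)"
```

```text
(no output)
```

View pics/s8.png

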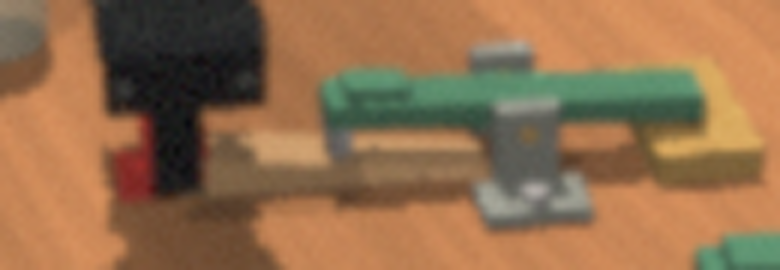

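```bash
python3 -m pendant '[-0.005,0,0,0,1,0,0,0,0,1]' | grep -E 'pos|force'
python3 -m pendant '[-0.005,0,0,0,1,0,0,0,0,1]' | grep -E 'pos|force'
python3 -m pendant '[-0.005,0,0,0,1,0,0,0,0,1]' | grep -E 'pos|force'
```

```text
eef_pos: [536.8, 55.0, 4.4]
ft_force: [-0.2, 0.5, -1.2]
eef_pos: [538.8, 54.5, 4.4]
ft_force: [0.7, 0.2, -0.8]
eef_pos: [540.7, 54.0, 4.4]
ft_force: [-0.8, 0.0, -1.0]
```

```bash
python3 -m pendant '[-0.005,0,0,0,1,0,0,0,0,1]' | grep -E 'pos|force'
python3 -m pendant '[-0.005,0,0,0,1,0,0,0,0,1]' | grep -E 'pos|force'
```

```text
eef_pos: [542.7, 53.5, 4.4]
ft_force: [0.1, -0.4, -1.3]
eef_pos: [544.6, 53.0, 4.4]
ft_force: [0.8, -0.1, -1.6]
```

```bash
sed -i "s/^ov('top'.*/ov('top',(250,120,350,240),5,f'ot{n}.png');ov('side',(265,180,395,225),6,f'os{n}.png')/" ov.py; python3 ov.py 4
```

```text
t 17.55 pos [544.5  53.1   4.4] rot [180.    0.  165.8] F [ 1.1  0.5 -1. ] M [ 0.02 -0.02  0.05] op 0.292
```

View pics/os4.png

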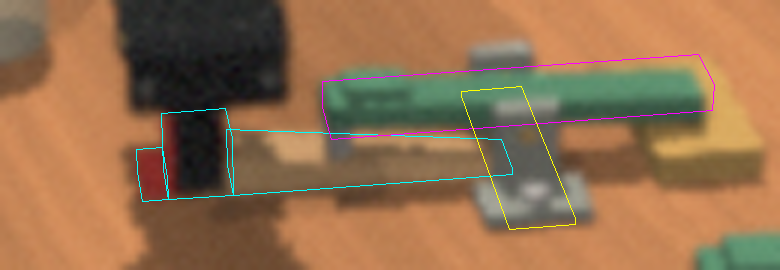

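View pics/ot4.png

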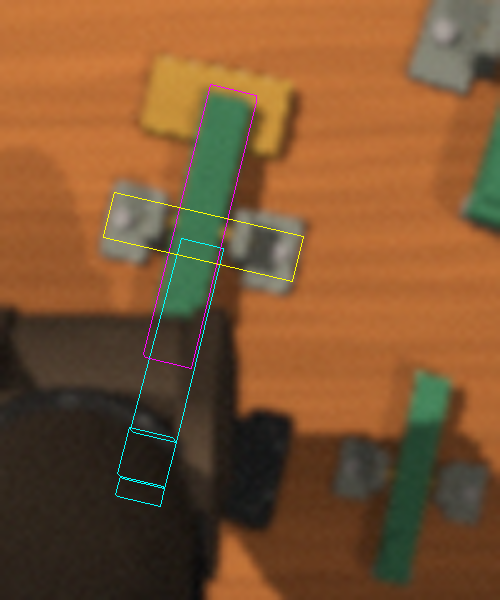

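```bash
python3 -m pendant '[-0.005,0,0,0,1,0,0,0,0,1]' | grep -E 'pos|force'
python3 -m pendant '[-0.005,0,0,0,1,0,0,0,0,1]' | grep -E 'pos|force'
python3 -m pendant '[-0.005,0,0,0,1,0,0,0,0,1]' | grep -E 'pos|force'; python3 -m pendant '[0,0,0,0,1]' | grep -E 'pos|force'
```

```text
eef_pos: [546.5, 52.6, 4.4]
ft_force: [-0.1, 0.6, -1.6]
eef_pos: [548.5, 52.0, 4.4]
ft_force: [-0.2, -0.2, -1.7]
eef_pos: [550.4, 51.6, 4.4]
ft_force: [-0.1, 0.7, -1.1]
eef_pos: [550.3, 51.6, 4.4]
ft_force: [-0.6, -0.7, -1.0]
```

```bash
python3 -m pendant '[-0.005,0,0,0,1,0,0,0,0,1]' | grep -E 'pos|force'
python3 -m pendant '[-0.005,0,0,0,1,0,0,0,0,1]' | grep -E 'pos|force'
```

```text
eef_pos: [552.3, 51.1, 4.4]
ft_force: [0.1, 0.1, -0.8]
eef_pos: [554.0, 50.6, 4.4]
ft_force: [-2.5, 0.4, 1.4]
```

```bash
python3 -m pendant '[-0.0025,0,0,0,1,0,0,0,0,1]' | grep -E 'pos|force'
python3 -c "
from h import *
st();shot('side','s9.png',(265,180,395,225),6)"
```

```text
eef_pos: [554.6, 50.5, 4.4]
ft_force: [-5.8, 1.2, 2.6]
t 19.18 pos [554.6  50.5   4.4] rot [-1.7999e+02 -6.0000e-02  1.6581e+02] F [-5.8  1.2  2.6] M [0.16 0.8  0.05] op 0.295
```

View pics/s9.png

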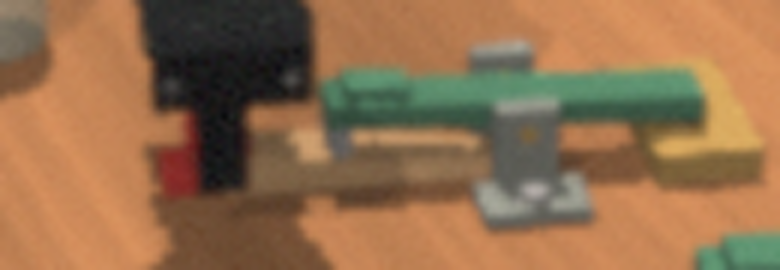

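```bash
python3 -m pendant '[-0.0025,0,0,0,1,0,0,0,0,1]' | grep -E 'pos|force'
python3 -m pendant '[-0.0025,0,0,0,1,0,0,0,0,1]' | grep -E 'pos|force'
```

```text
eef_pos: [555.4, 50.2, 4.4]
ft_force: [-6.3, 0.7, 2.6]
eef_pos: [556.0, 50.1, 4.4]
ft_force: [-7.0, 1.5, 4.5]
```

```bash
python3 -m pendant '[-0.0025,0,0,0,1,0,0,0,0,1]' | grep -E 'pos|force'
python3 -m pendant '[-0.0025,0,0,0,1,0,0,0,0,1]' | grep -E 'pos|force|open'
```

```text
eef_pos: [556.6, 49.9, 4.4]
ft_force: [-9.5, 2.9, 5.6]
eef_pos: [557.2, 49.7, 4.4]
ft_force: [-10.9, 2.2, 7.2]
opening: 0.294
```

```bash
python3 -m pendant '[-0.0025,0,0,0,1,0,0,0,0,1]' | grep -E 'pos|force'
python3 -m pendant '[0,0,0,0,1,0,0,0,0,1]' | grep -E 'pos|force|open'; python3 ov.py 5
```

```text
eef_pos: [557.8, 49.5, 4.4]
ft_force: [-12.3, 3.2, 7.4]
eef_pos: [557.8, 49.5, 4.4]
ft_force: [-12.8, 3.0, 8.9]
opening: 0.293
t 20.82 pos [557.7  49.5   4.4] rot [-179.96   -0.25  165.81] F [-12.7   3.3   8.3] M [ 0.49  1.86 -0.03] op 0.292
```

View pics/os5.png

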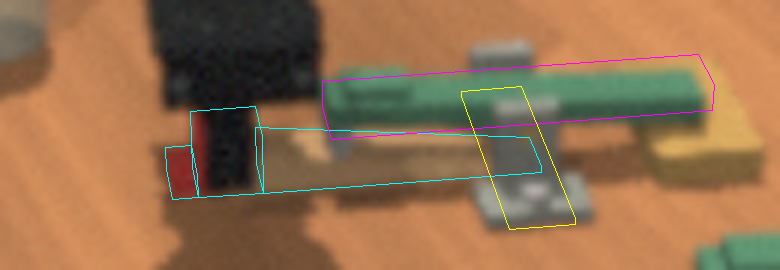

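Axial push is 13.2 N, but the tool also leans down with about 9 N, so part of the push is bench friction. I ease the lean and check again.

```bash
python3 -m pendant '[0,0,-0.001,0,1,0,0,0,0,1]' | grep -E 'pos|force'
python3 -m pendant '[-0.0013,0,-0.0005,0,1,0,0,0,0,1]' | grep -E 'pos|force|open'
```

```text
eef_pos: [558.0, 49.4, 4.4]
ft_force: [-9.4, 2.8, 2.1]
eef_pos: [558.5, 49.3, 4.4]
ft_force: [-9.2, 2.6, -0.5]
opening: 0.293
```

```bash
python3 -m pendant '[-0.0025,0,-0.0003,0,1,0,0,0,0,1]' | grep -E 'pos|force|open'
python3 -m pendant '[-0.0013,0,-0.0003,0,1,0,0,0,0,1]' | grep -E 'pos|force|open'
```

```text
eef_pos: [559.2, 49.1, 4.4]
ft_force: [-8.5, 2.0, -1.9]
opening: 0.293
eef_pos: [559.4, 49.0, 4.4]
ft_force: [-11.4, 2.2, -0.9]
opening: 0.294
```

```bash
python3 -m pendant '[-0.0015,0,-0.0002,0,1,0,0,0,0,1]' | grep -E 'pos|force|open'
python3 -m pendant '[0,0,0,0,1,0,0,0,0,1]' | grep -E 'pos|force|open'
```

```text
eef_pos: [559.8, 48.9, 4.4]
ft_force: [-11.7, 1.9, -2.3]
opening: 0.294
eef_pos: [559.8, 48.9, 4.4]
ft_force: [-12.2, 2.7, -2.6]
opening: 0.292
```

```bash
python3 -m pendant '[-0.0015,0,0,0,1,0,0,0,0,1]' | grep -E 'pos|force|open'
python3 -m pendant '[0,0,0,0,1,0,0,0,0,1]' | grep -E 'pos|force|open'
```

```text
eef_pos: [560.0, 48.8, 4.4]
ft_force: [-14.1, 4.1, -0.1]
opening: 0.29
eef_pos: [560.0, 48.8, 4.4]
ft_force: [-13.6, 2.6, -0.7]
opening: 0.292
```

Axial push is 13.8 N with no lean, so I let go.

```bash
python3 -m pendant '[0,0,0,0,0.1,0,0,0,0,0.1,0,0,0,0,0.1,0,0,0,0,0.1]'; python3 ov.py 6
python3 -m pendant '[0,0,-0.03,0,0.1,0,0,-0.07,0,0.1,0,0,-0.1,0,0.1,0,0,-0.1,0,0.1,0,0,-0.1,0,0.1,0.1,0,0,0,0.1,0.1,0,0,0,0.1,0,0,0,0,0.1]'
cat > chk.py <<'E'
from fit import *
st();shot('side','s10.png',(220,150,420,300),4);shot('top','t10.png',(150,100,350,250),4)
for c in('top','side'):
  for n in ['wedge_grip','wedge_tip','stand','blank_center','jar_center','mallet','stake']:
    for d in env.landmark_of(n,c)[:3]: print(c,n,np.round(d['xyz']),round(d['confidence'],2))
E
python3 chk.py
```

```text
t: 23.32
eef_pos: [563.3, 48.3, 5.4]
tcp_rot: [3.141, 0.001, 2.894]
ft_force: [0.1, -0.7, -0.1]
opening: 0.448
t 23.43 pos [563.2  48.3   5.4] rot [1.7999e+02 2.0000e-02 1.6580e+02] F [-0.4 -0.3 -0.2] M [0.02 0.03 0.02] op 0.447
t: 24.42
eef_pos: [483.6, 68.5, 166.5]
tcp_rot: [3.141, 0.0, 2.895]
ft_force: [0.9, 0.2, 1.7]
opening: 0.453
t 24.43 pos [483.6  68.5 166.5] rot [1.7999e+02 1.0000e-02 1.6585e+02] F [0.9 0.2 1.7] M [ 0.05  0.05 -0.  ] op 0.453
top wedge_grip [ 450. -482.   11.] 0.79
top wedge_grip [ 311. -231.   10.] 0.77
top wedge_tip [ 489. -341.   -2.] 0.73
top wedge_tip [ 404. -192.    2.] 0.61
top stand [ 468. -100.   -1.] 0.96
top stand [ 695. -175.   -0.] 0.94
top stand [613.  39.  -3.] 0.91
top blank_center [774.   7.   7.] 0.75
top mallet [624. 357.  -3.] 0.9
top stake [ 656. -345.   -0.] 0.98
side wedge_grip [ 448. -488.   11.] 0.92
side wedge_grip [ 308. -229.    8.] 0.84
side wedge_grip [558.  51.  15.] 0.59
side wedge_tip [698.  14.  -2.] 0.94
side wedge_tip [ 489. -344.    2.] 0.91
side wedge_tip [ 403. -194.   -2.] 0.66
side stand [609.  36.   2.] 0.85
side stand [ 695. -169.   -3.] 0.84
side stand [468. -99.   2.] 0.68
side blank_center [775.   4.   6.] 0.8
side blank_center [ 657. -349.   -0.] 0.7
side jar_center [504. 232.  34.] 0.76
side mallet [629. 353.   2.] 0.74
side stake [ 654. -350.   -0.] 0.62
```

View pics/s10.png

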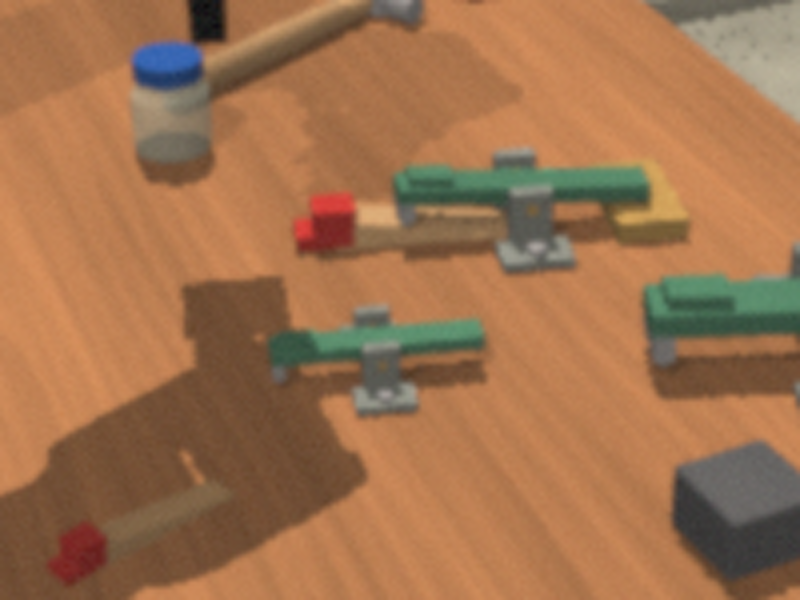

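View pics/t10.png

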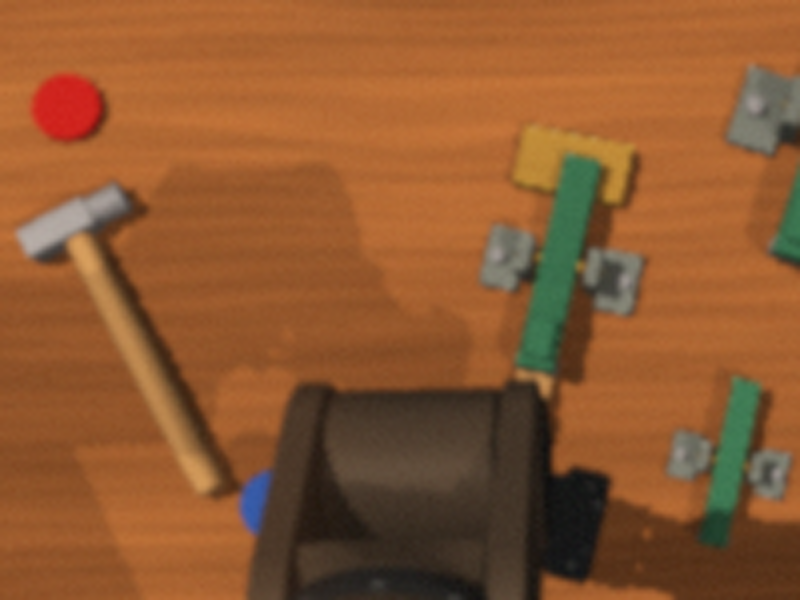

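View pics/os6.png

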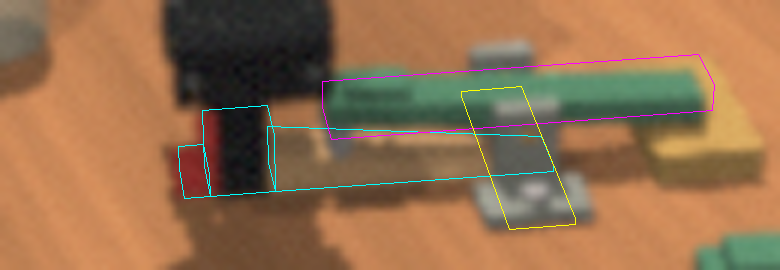

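```bash
python3 -c "
from h import *
shot('side','s11.png',(280,170,400,230),6)
env.job_done();st()"
```

```text
the job is handed in; nothing more can be done
the job is handed in; nothing more can be done
```

View pics/s11.png

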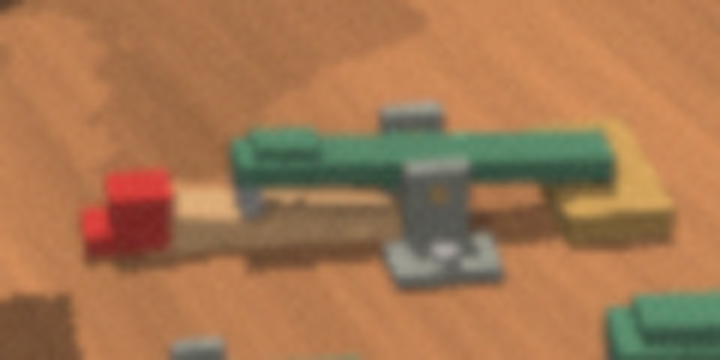

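The large wooden wedge is jammed under the heel of the middle-sized clamp, and I let go and handed the job in at about 24.5 s. I gripped it by its red block, carried it over, laid it flat in line with the bar and pushed it straight in.

**Push force:** The push first read 13.2 N, but the tool was leaning down with about 9 N, and without the lean it fell to about 9.6 N. I took the lean off and pushed on to about 13.8 N, with the tip roughly 90 mm past the lip. The 1 to 3 N expected while the heel was lifting never showed above the sensor noise.

**Last checks:**
- **Wedge:** the side picture shows it in place under the lip, with the bar's nose over the blank. The side camera's networks put its grip at (558, 51) and its tip at (698, 14), which agrees with where I left it. I did not repeat the push test after letting go.
- **Other things:** the blank, mallet and bench block are where they were, within the networks' error. The jar was found only by the side camera, within about 5 mm of its earlier place. The top camera missed the jar and the wedge because the arm hid them.
- **Robot:** the gripper was clear, about 165 mm above the bench.

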